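Spin the prayer wheel and stop it with its lotus to the front

ROBOT

A 6-joint arm with a two-finger parallel gripper is mounted at the origin on the work surface. World frame = base frame: x ahead of the robot, y to its left, z up, the work surface at z = 0. Lengths are in m, angles in degrees, forces in N, time in s.
With the tool pointing down it reaches from about 0.25 to 0.725 m from the base axis. Payload 9.7 kg.
Tool frame: the origin (TCP) lies midway between the tips of the shut fingers; the grasp point (between the pads) lies 19 mm behind it (grip_point_offset is the distance from the TCP to the grasp point, in m); y points along the fingers, z is the direction in which the jaws open and shut, and the axes are right-handed (so a half turn about y gives the same grasp; the last joint's range is limited). The gripper opens to 85 mm and grips with 20 to 120 N. Pads are 22 mm wide; open, the fingers measure 114 mm over their backs; the gripper's body (76 mm by 85 mm) begins 54 mm behind the grasp point. The pads swing forward as they close: fully open they stand 13 mm farther back than shut.
Start: joints at [-63.14, 4.979, 10.078, 95.1, 0, 90], TCP at [0.248, -0.491, 0.231] pointing down, gripper open.
Joint ranges: [-179.16, 179.16], [-48.56, 103.87], [-65.8, 70.77], [-126.05, 130.52], [-82.76, 87.17], [-180, 180]. Speed limits (degrees/s): [127.2, 127.2, 147.25, 180, 180, 180].

INTERFACE

Orientations are given as [roll, pitch, yaw] about the fixed x, y, z axes, in that order (R = Rz(yaw) Ry(pitch) Rx(roll)).
In Python, from workcell import get_obs, camera, job_done, grip_point_offset gives the robot as it stands.
- The arm moves only by the tool move_arm, never from a script. Its argument "deltas" is a list that holds one entry, the list of rows, each a list of 4 numbers: the shift along the tool's x, y, z in m, then the turn about the tool's y in degrees. A call has 1 to 5 rows; each row is the pose to reach, as a shift and turn from the pose commanded when the call began, along the tool's axes at that moment; what a row does not reach only later rows make up. A row lasts 1/10 s, in which the tool goes at most 50 mm and 8.59 degrees, less where a joint would pass 70% of its speed; a pose out of reach is approached as far as the arm can. A call with a gripper value outside its range is refused whole. "claw" is the finger opening in m, from 0 to 0.0854, set as the call begins (left out, the last holds). The fingers move at their own pace and stop on an object; "newtons" is the grip in N (left out, the last holds). Time passes only in rows, so rows that repeat a pose let the fingers close. It gives the time, the measured TCP pose, the force and the opening at its end, in the units of the state.
- get_obs(): the state, without advancing time (a new reading comes with each control period).
- camera(name): name is "side" or "top" or "wrist"; returns a dict with "color" (400x640x3 uint8, blue, green, red), "range_z" (400x640 float32, m along the optical axis (not along the pixel's ray), 0 where there is no reading), "fx", "fy", "cx", "cy" (pixels), "T" (4x4, takes a point from camera to world coordinates). Camera axes: x right, y down, z forward; pixel columns grow to the right and rows downward; lengths in m; the calibration is good to about 2 mm. A picture is of the moment at which its call begins.
- job_done(): hands the job in, once; it reports no verdict.
The state is a dict: "time": time; "q": joint angles; "qd": joint speeds; "joint_efforts": joint torques, N m; "ee_pos": TCP position; "tcp_rot": TCP orientation; "wrist_force": force on the tool from outside, world axes, zero at the start; "torque": the same for the moment, N m; "opening": finger opening in m.
Only numpy, scipy, OpenCV 4.12 (cv2) and the standard library are available. Lean on these libraries where they do the work, as an engineer would, in place of code of your own. Each camera call takes 0.05 s, during which the arm holds its last target. There are 200 camera calls.

TASK

Flick the prayer wheel on the altar shelf with a fingertip so that it spins freely clockwise (seen from above) through at least one full turn. Then stop it at the first touch by laying a fingertip on it just as its coral-red petal comes round to the coral stone on the front of its stand, and take the hand away with the wheel at rest there. Never turn it anticlockwise, nudge it into place afterwards or disturb the censer, vases and stick box round it.

Things in the scene. Friction and masses are not known exactly. Their poses are not given: they have to be found in the camera images.
- stand: Fixed dark wooden foot of the prayer wheel, 150 x 150 x 30 mm, screwed to the black shelf (top 40 mm above the table). Origin: centre of its underside, on the wheel's vertical axis; z up. Its front is its own -x side, with a 17 mm coral-red stone on its upper face at (-67, 0, 20) mm. A brass bud finial, 11 mm radius, stands above the drum from 150 to 186 mm over the origin and does not turn
- lid_centre (a point): On the wheel's axis at the height of the drum's flat lid, 149 mm above the stand's origin; axes as the stand's. The drum is a smooth copper cylinder of 52 mm radius from 41 to 149 mm above the stand's origin, with a flat brass lid, about 0.55 kg; it is hard (lay a finger on it slowly) and cannot tip or slide. A finger's friction on its side or lid drives or stops it almost at once
- wheel (a joint): Turn of the drum, rad; grows clockwise seen from above and counts on past full turns. At 0, 6.283, 12.566, ... the coral petal points to the stand's front. Starts between -5.6 and -0.7, so the first such stop after a full turn is 6.283. On a ball bearing: it loses about 0.45 rad/s each second at 4 rad/s and 0.3 at 2 rad/s (a quarter more or less), coasting for several turns
- mark (a point): On the drum's lid, 45 mm from the axis, at the outer end of the coral-red enamel petal (28 mm long, 17 mm wide, the only red one of the lid's eight); turns with the drum. The side medallion below it is coral-red too
- censer: Loose squat bronze censer with lid and two lion handles, 100 mm across, 130 mm over the handles, 92 mm high; origin at the centre of its underside. Leave alone
- vase_a: Loose white porcelain vase, 60 mm across, 116 mm high, beside the wheel; origin at the centre of its underside. Leave alone
- vase_b: The other white vase of the pair, the same, on the wheel's other side. Leave alone
- stick_box: Loose cherrywood incense-stick box with a sliding lid, 210 x 52 x 39 mm, long along its x; origin at the centre of its underside. Leave alone

How it is judged:
By the outcome, as a careful person would: the job done as asked, in the order asked, and still so for the second after the job is handed in, with the robot touching nothing.
It also fails if it takes over 48 s, if anything falls off the work surface, if the arm or the gripper's body presses on something with over 40 N, if the wrist force passes 120 N, or if a joint passes its speed limit or range.

## Working session

There is one attempt and no reset: what is moved stays moved. The work goes in short steps, Python scripts to look and compute and a tool call to move; the robot and the scene stay as the last step left them, time stands still between calls to the robot, and variables do not carry over. Pictures are saved under pics/ and viewed, about 8 in all and at most 12, crops included, and the job is handed in when it is done.

Besides the shell and the picture viewer there is one more tool, called after "Call:" by a JSON object that holds its "op" and its "data", one argument or row to a line. move_arm: Moves the arm, as the interface text tells. Its arguments: {"type":"object","properties":{"deltas":{"type":"array"},"claw":{"type":"number"},"newtons":{"type":"number"}},"required":["deltas"]}

```bash
ls; mkdir -p pics
python3 - <<'E'
from workcell import *
import cv2
o=get_obs();print(o['time'],o['ee_pos'],o['tcp_rot'],o['opening'],grip_point_offset)
a=camera('top');b=camera('side')
cv2.imwrite('pics/top.png',a['color']);cv2.imwrite('pics/side.png',b['color'])
for c in(a,b):print(c['fx'],c['cx'],c['cy'],c['T'].round(3).tolist())
E
```

```text
pics
0.0 [ 0.24838031 -0.49047363  0.2305753 ] [-9.00763634e+01 -2.83910358e-04 -1.53141095e+02] 0.0856064950148708 0.0187
447.5916496594119 321.81674958878926 193.97463281499924 [[-0.026, -0.993, 0.116, 0.476], [-1.0, 0.027, 0.003, 0.001], [-0.006, -0.116, -0.993, 1.254], [0.0, 0.0, 0.0, 1.0]]
372.8421571045591 320.1726623710634 201.68248414483418 [[-0.836, -0.273, 0.477, 0.191], [-0.549, 0.45, -0.705, 0.61], [-0.022, -0.851, -0.525, 0.594], [0.0, 0.0, 0.0, 1.0]]
```

View pics/top.png

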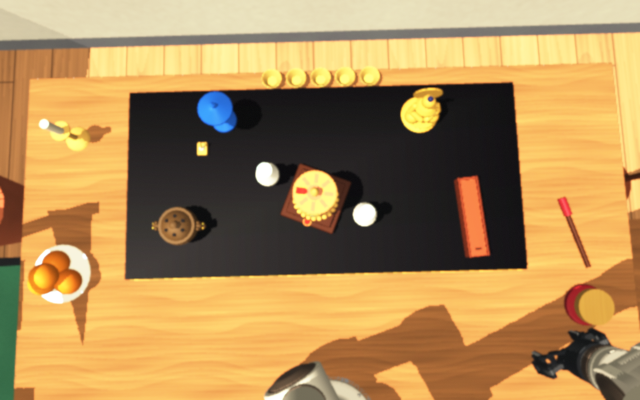

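View pics/side.png

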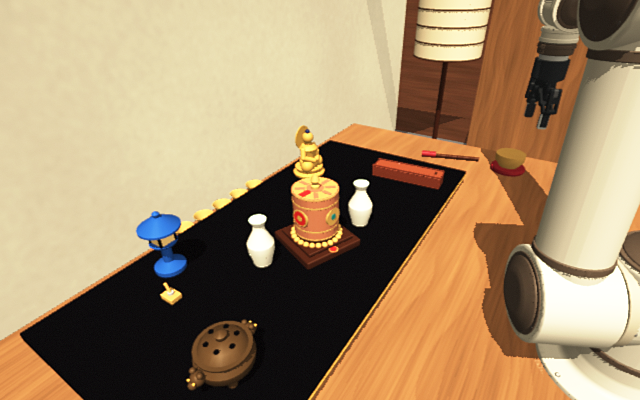

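The top view shows the wheel's lid at about (316,192), the coral petal at (301,191) pointing left (+y), and the stone at (307,223). The vases are at (267,174) and (365,214). The side view shows the lid clearly, with its petal at (305,193) and the stone at (333,249).

```bash
cat > h.py <<'E'
from workcell import *
import cv2,numpy as np
def ray(c,u,v,z):
    d=c['T'][:3,:3]@np.array([(u-c['cx'])/c['fx'],(v-c['cy'])/c['fy'],1]);o=c['T'][:3,3]
    return o+d*(z-o[2])/d[2]
def proj(c,p):
    q=c['T'][:3,:3].T@(np.asarray(p)-c['T'][:3,3]);return np.array([c['fx']*q[0]/q[2]+c['cx'],c['fy']*q[1]/q[2]+c['cy']])
def red(im):
    h=cv2.cvtColor(im,cv2.COLOR_BGR2HSV);H,S,V=cv2.split(h)
    return (((H<6)|(H>174))&(S>150)&(V>120)).astype(np.uint8)
def blobs(m,box,amin=4):
    n,_,s,c=cv2.connectedComponentsWithStats(m,connectivity=8)
    return [(c[i],s[i]) for i in range(1,n) if s[i,4]>=amin and box[0]<c[i][0]<box[1] and box[2]<c[i][1]<box[3]]
E
python3 - <<'E'
from h import *
for n,box in(('top',(270,370,150,250)),('side',(270,360,170,270))):
    c=camera(n)
    for p,s in blobs(red(c['color']),box): 
        print(n,p.round(1),s,'lid',ray(c,*p,.189).round(4),'stone',ray(c,*p,.062).round(4))
    # brass lid / finial by range
    R=c['T'][:3,:3];v,u=np.mgrid[box[2]:box[3],box[0]:box[1]];d=c['range_z'][v,u]
    P=np.stack([(u-c['cx'])/c['fx']*d,(v-c['cy'])/c['fy']*d,d],-1)@R.T+c['T'][:3,3]
    for lo,hi in((.18,.198),(.063,.077)):
        m=(P[...,2]>lo)&(P[...,2]<hi)&(d>0)&(abs(P[...,0]-.475)<.12)&(abs(P[...,1])<.12)
        q=P[m];(cc,r)=cv2.minEnclosingCircle(q[:,:2].astype(np.float32))
        print(n,lo,m.sum(),np.median(q[:,2]),q.mean(0).round(4),np.round(cc,4),round(r,4),cv2.minAreaRect((q[:,:2]*1000).astype(np.float32)))
    m=(P[...,2]>.21);print('finial',P[m].mean(0) if m.any() else None, P[...,2].max())
E
```

```text
top [301.1 190.4] [297 188  10   5  36] lid [0.6101 0.0537 0.189 ] stone [0.6261 0.06   0.062 ]
top [306.6 221.2] [305 220   4   3   8] lid [0.5359 0.042  0.189 ] stone [0.5431 0.0469 0.062 ]
top 0.18 547 0.19037253748659744 [0.578  0.0224 0.1904] [0.5948 0.023 ] 0.0505 ((574.9229125976562, 23.022031784057617), (40.10489273071289, 100.71353149414062), 0.0039551896043121815)
top 0.063 467 0.07093039869800033 [0.5593 0.0295 0.0704] [0.5807 0.0343] 0.0813 ((556.548828125, 34.33243942260742), (160.70704650878906, 76.44603729248047), 89.82017517089844)
finial [0.55239646 0.01335552 0.64277716] 1.254123794314238
side [304.4 192.9] [299 190  11   7  37] lid [0.6079 0.0544 0.189 ] stone [ 0.7386 -0.1199  0.062 ]
side [299.2 218. ] [294 212  11  13  76] lid [0.5608 0.1381 0.189 ] stone [ 0.6767 -0.0099  0.062 ]
side [332.7 248. ] [330 246   6   5  22] lid [0.4574 0.1825 0.189 ] stone [0.5408 0.0484 0.062 ]
side 0.18 482 0.1883749461918835 [0.5741 0.0298 0.1878] [0.595  0.0227] 0.0516 ((571.9818115234375, 22.68639373779297), (46.01907730102539, 103.0205078125), 0.0053294044919312)
side 0.063 595 0.06943718703627089 [0.5585 0.0364 0.0699] [0.5685 0.0073] 0.0935 ((556.5992431640625, 9.025177001953125), (185.66819763183594, 61.54975128173828), 82.43123626708984)
finial [0.42809722 0.27119137 0.3750015 ] 0.5939414355279333
```

Run:
```python
from h import *
for n,box in(('top',(270,370,150,250)),('side',(270,360,170,270))):
    c=camera(n)
    R=c['T'][:3,:3];v,u=np.mgrid[box[2]:box[3],box[0]:box[1]];d=c['range_z'][v,u]
    P=np.stack([(u-c['cx'])/c['fx']*d,(v-c['cy'])/c['fy']*d,d],-1)@R.T+c['T'][:3,3]
    near=np.hypot(P[...,0]-.6,P[...,1]-.023)<.12
    for lo,hi in((.18,.198),(.063,.077)):
        m=(P[...,2]>lo)&(P[...,2]<hi)&(d>0)&near
        q=P[m];(cc,r)=cv2.minEnclosingCircle(q[:,:2].astype(np.float32))
        print(n,lo,m.sum(),np.median(q[:,2]).round(4),q.mean(0).round(4),np.round(cc,4),round(r,4),cv2.minAreaRect((q[:,:2]*1000).astype(np.float32)))
    m=(P[...,2]>.21)&near&(P[...,2]<.24);print('finial',P[m].mean(0) if m.any() else None,m.sum())
    h=cv2.cvtColor(c['color'],cv2.COLOR_BGR2HSV)
    for p,s in blobs(((h[...,1]<50)&(h[...,2]>140)).astype(np.uint8),(230,400,140,280),100): print('vase',ray(c,*p,.12).round(3),s[4])
```

```text
top 0.18 1432 0.1904 [0.6063 0.0227 0.1904] [0.6069 0.0226] 0.0528 ((606.8770751953125, 22.714481353759766), (101.13566589355469, 104.36399841308594), 89.38042449951172)
top 0.063 699 0.0704 [0.5871 0.0181 0.07  ] [0.6061 0.0226] 0.1012 ((604.5399169921875, 23.216384887695312), (147.38319396972656, 150.3902587890625), 67.89812469482422)
finial [0.60533025 0.02245861 0.21802922] 57
vase [0.664 0.149 0.12 ] 386
vase [ 0.554 -0.101  0.12 ] 419
side 0.18 943 0.1885 [0.5958 0.0314 0.1882] [0.6028 0.0224] 0.0542 ((602.6050415039062, 22.43426513671875), (102.52957153320312, 104.92637634277344), 31.03005027770996)
side 0.063 853 0.0695 [0.5821 0.0458 0.07  ] [0.5924 0.0256] 0.1175 ((589.0194091796875, 28.360488891601562), (227.3614044189453, 124.35541534423828), 50.8790283203125)
finial [0.60002876 0.02498858 0.21608772] 51
vase [ 0.534 -0.068  0.12 ] 410
vase [0.703 0.112 0.12 ] 144
vase [0.641 0.173 0.12 ] 529
```

Axis ≈ (0.605, 0.0225). The stone is 67.8 mm from it, as it should be, and the front points along 158°. The petal is at about 83°, so the wheel reads about -4.97. I'll work on the lid's -y side, where the side camera can still see the petal.

Call:
{"op": "move_arm", "data": {
  "deltas": [
    [[-0.04, -0.03, -0.02, 0], [-0.09, -0.04, -0.042, 0], [-0.135, -0.04, -0.064, 0], [-0.18, -0.04, -0.085, 0], [-0.226, -0.04, -0.106, 0]]
  ],
  "claw": 0,
  "newtons": 30
}}

```text
time: 0.8
ee_pos: [0.3973, -0.2996, 0.2716]
tcp_rot: [-90.0, 0.0, -153.2]
wrist_force: [1.3, -0.4, 0.2]
opening: 0.0124
```

Call:
{"op": "move_arm", "data": {
  "deltas": [
    [[-0.045, 0, -0.021, 0], [-0.09, 0, -0.042, 0], [-0.135, 0, -0.064, 0], [-0.18, 0, -0.085, 0], [-0.225, 0, -0.106, 0]]
  ]
}}

```text
time: 1.3
ee_pos: [0.5503, -0.103, 0.2714]
tcp_rot: [-90.0, 0.0, -153.1]
wrist_force: [0.6, -1.7, 0.9]
opening: -0.0003
```

Call:
{"op": "move_arm", "data": {
  "deltas": [
    [[-0.03, 0, -0.015, -8], [-0.06, 0, -0.03, -16], [-0.08, 0, -0.04, -24], [-0.097, 0, -0.046, -32], [-0.097, 0, -0.046, -40]]
  ]
}}

```text
time: 1.8
ee_pos: [0.6162, -0.0183, 0.2702]
tcp_rot: [-90.1, -0.0, -112.7]
wrist_force: [-0.0, 0.1, -0.3]
opening: -0.0
```

Call:
{"op": "move_arm", "data": {
  "deltas": [
    [[0, 0, 0, -8], [0, 0, 0, -16], [0, 0, 0, -23.1], [0, 0, 0, -23.1]]
  ]
}}

```text
time: 2.2
ee_pos: [0.6151, -0.0201, 0.2711]
tcp_rot: [-90.0, -0.0, -89.9]
wrist_force: [-0.0, -0.1, 0.2]
opening: -0.0003
```

Call:
{"op": "move_arm", "data": {
  "deltas": [
    [[-0.005, 0.03, 0.005, 0], [-0.005, 0.05, 0.005, 0], [-0.005, 0.06, 0.005, 0], [-0.005, 0.07, 0.005, 0], [-0.005, 0.07, 0.005, 0]]
  ]
}}

```text
time: 2.7
ee_pos: [0.6197, -0.0152, 0.2005]
tcp_rot: [-90.1, 0.0, -90.1]
wrist_force: [0.3, -0.1, -1.5]
opening: -0.0002
```

Run:
```python
from h import *
c=camera('side');im=c['color'];cv2.imwrite('pics/s2.png',cv2.resize(im[130:280,230:430],None,fx=4,fy=4))
for p,s in blobs(red(im),(285,345,175,212)): print(p,s[4],ray(c,*p,.189))
o=get_obs();print(o['ee_pos'],proj(c,[.605,.0225,.189]))
```

```text
[304.64516129 192.93548387] 31 [0.60738458 0.05429111 0.189     ]
[ 0.61996929 -0.01520937  0.20144967] [313.84295159 186.98945739]
```

View pics/s2.png

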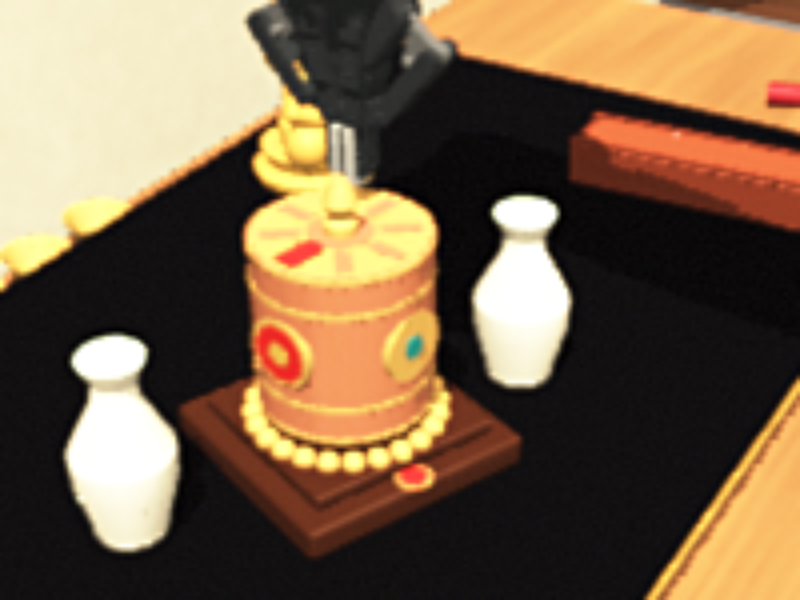

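The fingertips hover over the lid's far (-y) side, behind the finial, and the petal is in plain view. Now I'll feel for the lid slowly.

Call:
{"op": "move_arm", "data": {
  "deltas": [
    [[0, 0.003, 0, 0], [0, 0.006, 0, 0], [0, 0.008, 0, 0], [0, 0.008, 0, 0]]
  ]
}}

```text
time: 3.15
ee_pos: [0.62, -0.0151, 0.1931]
tcp_rot: [-90.0, 0.0, -90.0]
wrist_force: [-0.3, 0.4, -0.5]
opening: 0.0
```

Call:
{"op": "move_arm", "data": {
  "deltas": [
    [[0, 0.0005, 0, 0], [0, 0.001, 0, 0], [0, 0.001, 0, 0]]
  ]
}}

```text
time: 3.45
ee_pos: [0.6201, -0.0151, 0.1923]
tcp_rot: [-90.0, 0.0, -90.0]
wrist_force: [-0.2, 0.8, 0.3]
opening: -0.0002
```

Call:
{"op": "move_arm", "data": {
  "deltas": [
    [[0, 0.0005, 0, 0], [0, 0.001, 0, 0], [0, 0.001, 0, 0]]
  ]
}}

```text
time: 3.75
ee_pos: [0.62, -0.0151, 0.1912]
tcp_rot: [-90.0, -0.0, -90.0]
wrist_force: [-1.0, 0.8, -0.1]
opening: -0.0001
```

Call:
{"op": "move_arm", "data": {
  "deltas": [
    [[0, 0.0005, 0, 0], [0, 0.001, 0, 0], [0, 0.001, 0, 0]]
  ]
}}

```text
time: 4.05
ee_pos: [0.62, -0.0151, 0.1902]
tcp_rot: [-90.0, -0.0, -90.0]
wrist_force: [-0.1, 1.0, 1.0]
opening: -0.0001
```

Call:
{"op": "move_arm", "data": {
  "deltas": [
    [[0, 0.0005, 0, 0], [0, 0.001, 0, 0], [0, 0.001, 0, 0]]
  ]
}}

```text
time: 4.35
ee_pos: [0.62, -0.0151, 0.1892]
tcp_rot: [-90.0, -0.0, -90.0]
wrist_force: [-1.4, -0.8, 0.2]
opening: -0.0001
```

Call:
{"op": "move_arm", "data": {
  "deltas": [
    [[0, 0.0005, 0, 0], [0, 0.001, 0, 0], [0, 0.001, 0, 0]]
  ]
}}

```text
time: 4.65
ee_pos: [0.6203, -0.0151, 0.1891]
tcp_rot: [-89.9, 0.0, -90.0]
wrist_force: [-0.7, 0.2, 5.8]
opening: -0.0003
```

Call:
{"op": "move_arm", "data": {
  "deltas": [
    [[0, 0.0005, 0, 0], [0, 0.0005, 0, 0]]
  ]
}}

```text
time: 4.85
ee_pos: [0.6204, -0.015, 0.1891]
tcp_rot: [-89.9, 0.0, -90.0]
wrist_force: [-1.7, 0.4, 7.3]
opening: 0.0002
```

Contact is at z ≈ 0.189, as expected, with a light 7 N. Now the flick towards -x on the -y side (clockwise), lifting off while still moving.

Call:
{"op": "move_arm", "data": {
  "deltas": [
    [[0, 0, -0.005, 0], [0, 0, -0.019, 0], [0, 0, -0.033, 0], [0, -0.014, -0.047, 0], [0, -0.028, -0.06, 0]]
  ]
}}

```text
time: 5.35
ee_pos: [0.5592, -0.0151, 0.216]
tcp_rot: [-90.0, -0.0, -90.0]
wrist_force: [0.4, -0.3, -0.2]
opening: 0.0002
```

```bash
cat > track.py <<'E'
from h import *
import sys,json
# bearing of petal from axis, clockwise angle measured from stand's front (158 deg): wheel = front - bearing
def meas():
    t=get_obs()['time'];c=camera('side')
    B=[(p,s[4]) for p,s in blobs(red(c['color']),(285,345,170,215)) ]
    B=[(np.array(ray(c,*p,.189)),a) for p,a in B]
    out=[]
    for P,a in B:
        d=P[:2]-[.605,.0225];r=np.hypot(*d)
        if .022<r<.042: out.append((a,(np.radians(158.2)-np.arctan2(d[1],d[0]))%(2*np.pi),r))
    return t,max(out) if out else None
for i in range(int(sys.argv[1])):
    t,m=meas();print(round(t,3),m and (int(m[0]),round(m[1],3),round(m[2],4)))
    if m: open('log.txt','a').write(f'{t} {m[1]}\n')
print(get_obs()['ee_pos'])
E
python3 track.py 12
```

```text
5.35 (27, np.float64(2.775), np.float64(0.0301))
5.4 (26, np.float64(2.962), np.float64(0.03))
5.45 (27, np.float64(3.136), np.float64(0.0289))
5.5 (23, np.float64(3.274), np.float64(0.0316))
5.55 (13, np.float64(3.353), np.float64(0.0314))
5.6 None
5.65 None
5.7 None
5.75 (13, np.float64(4.229), np.float64(0.033))
5.8 (24, np.float64(4.306), np.float64(0.0325))
5.85 (27, np.float64(4.432), np.float64(0.0312))
5.9 (30, np.float64(4.576), np.float64(0.0315))
[ 0.56015933 -0.015073    0.21531695]
```

The wheel runs clockwise at about 3.2 rad/s. Now a hover 3 mm above the lid, then follow the coast.

Call:
{"op": "move_arm", "data": {
  "deltas": [
    [[0, 0, 0.015, 0], [0, 0.005, 0.03, 0], [0, 0.013, 0.045, 0], [0, 0.02, 0.045, 0], [0, 0.0235, 0.045, 0]]
  ]
}}

```text
time: 6.45
ee_pos: [0.6046, -0.0151, 0.191]
tcp_rot: [-90.1, 0.0, -90.0]
wrist_force: [-0.6, 0.1, -0.3]
opening: -0.0003
```

```bash
python3 track.py 8
```

```text
6.45 (33, np.float64(6.139), np.float64(0.0344))
6.5 (34, np.float64(6.271), np.float64(0.0343))
6.55 (38, np.float64(0.122), np.float64(0.0336))
6.6 (34, np.float64(0.259), np.float64(0.0344))
6.65 (38, np.float64(0.393), np.float64(0.0337))
6.7 (40, np.float64(0.52), np.float64(0.0334))
6.75 (36, np.float64(0.651), np.float64(0.0332))
6.8 (37, np.float64(0.797), np.float64(0.0334))
[ 0.60500869 -0.01511527  0.19289197]
```

```bash
python3 track.py 8
```

```text
6.85 (34, np.float64(0.927), np.float64(0.0328))
6.9 (34, np.float64(1.059), np.float64(0.0315))
6.95 (34, np.float64(1.189), np.float64(0.0318))
7.0 (32, np.float64(1.318), np.float64(0.032))
7.05 (32, np.float64(1.46), np.float64(0.0318))
7.1 (28, np.float64(1.588), np.float64(0.0318))
7.15 (29, np.float64(1.728), np.float64(0.0312))
7.2 (29, np.float64(1.867), np.float64(0.0312))
[ 0.605051   -0.01509391  0.19225819]
```

Call:
{"op": "move_arm", "data": {
  "deltas": [
    [[0, 0, 0, 0], [0, 0, 0, 0], [0, 0, 0, 0]]
  ]
}}

```text
time: 7.55
ee_pos: [0.6051, -0.0151, 0.1923]
tcp_rot: [-90.0, -0.0, -90.0]
wrist_force: [0.5, 0.5, -0.4]
opening: -0.0002
```

```bash
python3 track.py 14
cat > fit.py <<'E'
import numpy as np
from scipy.optimize import curve_fit
d=np.loadtxt('log.txt');t,a=d.T;a=np.unwrap(a)-2*np.pi
def f(t,p0,w,k): # dw/dt=-k(1+w/2)*.15-ish
    T=t-6.5;b=.5*k;return p0+(w+k/b)*(1-np.exp(-b*T))/b-k/b*T
m=t>5.7
p,C=curve_fit(f,t[m],a[m],[0,2.8,.15]);print(p,np.sqrt(np.diag(C)),(a-f(t,*p)).round(3)[-22:],t[-1])
T=np.linspace(t[-1],t[-1]+30,30001);A=f(T,*p)
for g in(2*np.pi,4*np.pi):
    i=np.argmax(A>=g);print(g,A.max()>g,T[i],(A[i+1]-A[i])/.001)
E
python3 fit.py
```

```text
7.55 (29, np.float64(2.804), np.float64(0.0296))
7.6 (25, np.float64(2.938), np.float64(0.0303))
7.65 (28, np.float64(3.068), np.float64(0.0297))
7.7 (26, np.float64(3.19), np.float64(0.0294))
7.75 (20, np.float64(3.299), np.float64(0.0311))
7.8 (13, np.float64(3.353), np.float64(0.0314))
7.85 (5, np.float64(3.405), np.float64(0.034))
7.9 None
7.95 None
8.0 None
8.05 (5, np.float64(4.263), np.float64(0.0268))
8.1 (8, np.float64(4.303), np.float64(0.027))
8.15 (12, np.float64(4.362), np.float64(0.0263))
8.2 (23, np.float64(4.455), np.float64(0.0304))
[ 0.60506401 -0.01508924  0.19224951]
[-0.02781505  2.72624567  0.03405462] [0.01296867 0.0227534  0.01537233] [ 0.005 -0.001  0.011  0.005  0.003 -0.002 -0.008  0.001 -0.006  0.001
  0.006  0.013  0.016  0.013  0.004 -0.019 -0.096 -0.175  0.161  0.071
  0.    -0.036] 8.2
6.283185307179586 True 8.899 2.537036900905676
12.566370614359172 True 11.475 2.342333115365136
```

```bash
python3 track.py 5
cat > fit2.py <<'E'
import numpy as np
from scipy.optimize import curve_fit
t,a=np.loadtxt('log.txt').T
bad=((a>3.28)&(a<4.4)); t,a=t[~bad],np.unwrap(a[~bad])
a=a-2*np.pi*np.round((a[np.argmin(abs(t-6.5))])/(2*np.pi))
def phi(t,p0,w,k):
    T=t-6.5;b=.5*k;return p0+(w+1/.5)*(1-np.exp(-b*T))/b-T/.5
def f(t,p0,w,k,A,B):
    x=phi(t,p0,w,k);return x+A*(np.cos(x)-1)+B*np.sin(x)
p,C=curve_fit(f,t,a,[0,2.8,.15,0,0]);print(p.round(4),np.sqrt(np.diag(C)).round(4));print((a-f(t,*p)).round(3))
T=np.arange(t[-1],t[-1]+12,.001);A=phi(T,*p[:3])
for g in(2*np.pi,4*np.pi):
    i=np.argmax(A>=g);print(g,A.max()>g,T[i],(A[i]-A[i-1])/.001)
E
python3 fit2.py
```

```text
8.25 (29, np.float64(4.537), np.float64(0.031))
8.3 (32, np.float64(4.619), np.float64(0.033))
8.35 (34, np.float64(4.714), np.float64(0.0332))
8.4 (31, np.float64(4.828), np.float64(0.0332))
8.45 (25, np.float64(4.967), np.float64(0.0325))
[ 0.60505447 -0.01510395  0.19227932]
[-0.0129  2.8444  0.1494 -0.024  -0.0593] [0.0053 0.0039 0.0041 0.0048 0.0055]
[-0.002  0.011  0.013 -0.02  -0.    -0.008  0.002 -0.001  0.001  0.004
  0.005 -0.001 -0.004  0.009  0.004  0.003 -0.002 -0.008 -0.    -0.008
 -0.003  0.001 -0.001  0.002  0.001 -0.006  0.046  0.016 -0.014 -0.028
 -0.022  0.011]
6.283185307179586 True 9.124999999999625 1.9817740193914801
12.566370614359172 True 13.703999999997087 0.8280850472566215
```

```bash
python3 track.py 6; python3 fit2.py
```

```text
8.5 (27, np.float64(5.076), np.float64(0.0333))
8.55 (27, np.float64(5.18), np.float64(0.0341))
8.6 (25, np.float64(5.274), np.float64(0.0346))
8.65 (30, np.float64(5.367), np.float64(0.0345))
8.7 (31, np.float64(5.484), np.float64(0.0345))
8.75 (28, np.float64(5.585), np.float64(0.0352))
[ 0.60507321 -0.01510716  0.19228601]
[-0.0128  2.8434  0.1466 -0.0214 -0.0575] [0.0049 0.0035 0.0026 0.0036 0.0047]
[-0.004  0.01   0.012 -0.02   0.003 -0.005  0.002 -0.001  0.     0.004
  0.004 -0.002 -0.005  0.008  0.004  0.002 -0.002 -0.008 -0.    -0.008
 -0.003  0.001  0.001  0.004  0.003 -0.005  0.044  0.013 -0.018 -0.032
 -0.027  0.005  0.009  0.008 -0.001 -0.011  0.005  0.007]
6.283185307179586 True 9.115999999999797 1.9981862141893458
12.566370614359172 True 13.56799999999733 0.8846952909848937
```

Predicted crossing is at 9.116 s at 2.0 rad/s. The descent starts at 9.0 s, so contact should come at about 9.10 s.

Call:
{"op": "move_arm", "data": {
  "deltas": [
    [[0, 0, 0, 0], [0, 0, 0, 0], [0, 0.0036, 0, 0], [0, 0.0055, 0, 0], [0, 0.0055, 0, 0]]
  ]
}}

```text
time: 9.3
ee_pos: [0.6058, -0.0151, 0.189]
tcp_rot: [-89.8, -0.0, -90.0]
wrist_force: [-0.7, -0.0, 13.5]
opening: 0.0002
```

```bash
cp log.txt log_bak.txt; python3 track.py 4
```

```text
9.3 (32, np.float64(6.237), np.float64(0.0341))
9.35 (32, np.float64(6.237), np.float64(0.0341))
9.4 (33, np.float64(6.231), np.float64(0.034))
9.45 (32, np.float64(6.237), np.float64(0.0341))
[ 0.60584753 -0.0151426   0.18905403]
```

It stopped at about 6.237, roughly 2.6° short of the stone. Lifting straight off, with a small shift to offset the arm's springback.

Call:
{"op": "move_arm", "data": {
  "deltas": [
    [[0, -0.0016, 0.0003, 0], [0, -0.0036, 0.0007, 0], [0, -0.015, 0.0007, 0], [0, -0.045, 0.0007, 0], [0, -0.09, 0.0007, 0]]
  ]
}}

```text
time: 10.0
ee_pos: [0.6049, -0.0151, 0.2759]
tcp_rot: [-90.3, 0.0, -90.0]
wrist_force: [1.5, -0.3, 0.1]
opening: 0.0003
```

Call:
{"op": "move_arm", "data": {
  "deltas": [
    [[0.02, -0.01, -0.03, 0], [0.05, -0.01, -0.07, 0], [0.08, -0.01, -0.11, 0], [0.11, -0.01, -0.14, 0], [0.14, -0.01, -0.16, 0]]
  ]
}}

```text
time: 10.5
ee_pos: [0.4437, -0.1557, 0.288]
tcp_rot: [-89.9, -0.0, -90.0]
wrist_force: [0.1, -0.4, -0.3]
opening: 0.0001
```

Call:
{"op": "move_arm", "data": {
  "deltas": [
    [[0.03, 0, -0.02, 0], [0.05, 0, -0.03, 0], [0.06, 0, -0.03, 0], [0.06, 0, -0.03, 0], [0.06, 0, -0.03, 0]]
  ]
}}

```text
time: 11.0
ee_pos: [0.4161, -0.2146, 0.2868]
tcp_rot: [-90.0, 0.0, -90.0]
wrist_force: [-0.2, 0.4, -1.0]
opening: 0.0001
```

```bash
python3 track.py 2
python3 - <<'E'
from h import *
c=camera('top');im=c['color']
B=[(p,s[4]) for p,s in blobs(red(im),(285,345,170,232))]
for p,a in B: print(p,a,ray(c,*p,.189).round(4),ray(c,*p,.062).round(4))
s=camera('side')['color']
cv2.imwrite('pics/end.png',np.hstack([cv2.resize(im[130:260,220:390],(400,306)),cv2.resize(s[140:270,230:400],(400,306))]))
E
```

```text
11.0 (34, np.float64(6.26), np.float64(0.0345))
11.05 (34, np.float64(6.26), np.float64(0.0345))
[ 0.41615466 -0.21418484  0.28667687]
[309.72727273 204.54545455] 44 [0.5756 0.0337 0.189 ] [0.5875 0.0376 0.062 ]
[306.66666667 221.26666667] 15 [0.5359 0.0419 0.189 ] [0.543  0.0468 0.062 ]
```

View pics/end.png

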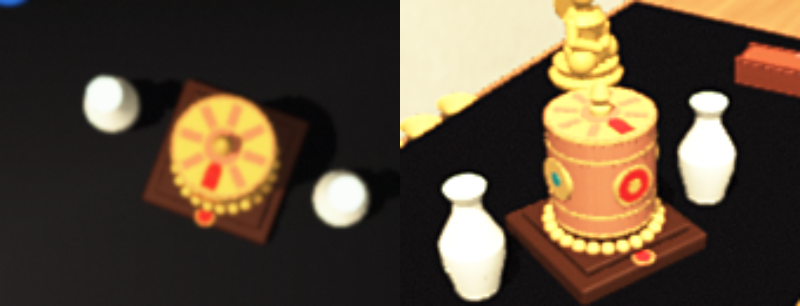

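The petal lines up with the stone, the wheel is at rest, the vases haven't moved and the hand is clear.

```bash
python3 -c "
from workcell import *
print(job_done())"
```

```text
the job is handed in; nothing more can be done
None
```

I flicked the wheel clockwise and stopped it with one fingertip touch, and its coral petal now rests in line with the coral stone. I handed the job in at about 11 s.

- **Flick:** one fingertip sweep across the lid set it turning at about 3.2 rad/s. It then coasted freely for about 9.7 rad, roughly 1.5 turns, before I touched it again.
- **Stop:** I laid the fingertip on the lid as the petal reached the stone, at about 2 rad/s, pressing with about 13 N.
- **Where it rests:** the side camera put the petal at 6.237 (2.6° short) with the finger on, and at 6.260 (1.3° short) after I lifted off. Two readings after lift-off were identical, so it is at rest. The top view gave about the same error, within a degree or two.
- **Possible nudge:** the 0.02 rad difference between those readings is clockwise. It is either measurement noise or a very slight drag as the finger lifted, and I can't tell which.
- **Surroundings:** in the last picture the vases look undisturbed, but I didn't re-measure them. The censer and stick box were never near the arm, and I didn't check them again.

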